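# Put the mate utensils away in the lazy susan's tray

## Robot

A 6-joint arm with a two-finger parallel gripper is mounted at the origin on the work surface. World frame = base frame: x ahead of the robot, y to its left, z up, the work surface at z = 0. Lengths are in m, angles in rad, forces in N, time in s.
With the tool pointing down it reaches from about 0.275 to 0.875 m from the base axis. Payload 12.5 kg.
Tool frame: the origin (TCP) lies on the centre line of the jaws, within the pads' length; the fingertips stand r.finger_overhang ahead of it and the grasp point (between the pads) lies 3 mm ahead of it (r.finger_overhang is the distance from the TCP to the fingertips, in m); z points along the fingers, y is the line along which they close (so a half turn about z gives the same grasp; the last joint's range is limited). The gripper opens to 85 mm and grips with 20 to 120 N. Pads are 22 mm wide; open, the fingers measure 114 mm over their backs; the gripper's body (76 mm by 85 mm) begins 54 mm behind the grasp point. The pads swing forward as they close: fully open they stand 13 mm farther back than shut.
Start: joints at [1.08, 0.351, 1.652, -0, 1.139, -0.085], TCP at [0.217, 0.505, 0.253] pointing down, gripper open.
Joint ranges: [-2.75, 2.75], [-0.79, 2.1], [0.01, 2.65], [-1.57, 4.71], [0.07, 3.14], [-2.87, 2.87]. Speed limits (rad/s): [2.22, 2.22, 2.79, 3.14, 3.14, 3.14].

## Interface

Orientations are given as a unit quaternion [x, y, z, w].
In Python, from cell import r, optics gives the robot as it stands. The module is installed in compiled form; this text tells all that it offers. Calls block until the motion is done:
- r.move_to(position, orientation): joint-space move of the TCP to a pose.
- r.move_linear(position, rot=None, vel=0.15): straight line of the TCP; rot=None keeps the orientation; vel is the mean speed in m/s.
- r.set_joints(angles): joint-space move.
- r.set_gripper(opening, squeeze=None): opening from 0.0 (shut) to 1.0 (fully open); squeeze is the grip in N (None keeps the last); returns when the fingers have stopped.
- r.sleep(seconds).
- r.inverse_kinematics(position, orientation): joint angles nearest the present ones, or None.
- optics.get_image(name): name is "side" or "top"; returns a dict with "pixels" (420x560x3 uint8, red, green, blue), "depth" (420x560 float32, m along the optical axis (not along the pixel's ray), 0 where there is no reading), "fx", "fy", "cx", "cy" (pixels), "camera_from_world" (4x4, takes a point from world to camera coordinates). Camera axes: x right, y down, z forward; pixel columns grow to the right and rows downward; lengths in m; the calibration is good to about 2 mm. A picture is of the moment at which its call begins.
A pose or a line that the arm cannot do raises r.PlanningError and nothing moves.
- r.hand_in(): hands the job in; it is judged then, once.
Readings, each from a call of its own:
- r.current_t(): time.
- r.current_q(): joint angles.
- r.current_qvel(): joint speeds.
- r.current_effort(): joint torques, N m.
- r.current_tool_pos(): TCP position.
- r.current_ee_rot(): TCP orientation.
- r.current_contact_force(): force on the tool from outside, world axes, zero at the start.
- r.current_torque(): the same for the moment, N m.
- r.current_opening(): opening from 0.0 (shut) to 1.0 (fully open).
- r.current_finger_force(): force on a finger pad.
Only numpy, scipy, OpenCV 4.12 (cv2) and the standard library are available. Lean on these libraries where they do the work, as an engineer would, in place of code of your own. Each camera call takes 0.05 s, during which the arm holds its last target. There are 200 camera calls.

## Task

Turn the lazy susan clockwise until it comes up against its stop with the tray facing you, and lay every loose bombilla and stirring stick flat in the tray, one to a recess, each in the column of four recesses that already holds one of its kind. Then turn the loaded lazy susan back the other way until it comes up against its other stop, without taking out the two utensils that were already in the tray and without knocking over the gourd, flask or jar.

Things in the scene. Friction and masses are not known exactly. Their poses are not given: they have to be found in the camera images.
- susan (a joint): Turn of the round wooden lazy susan, rad, growing clockwise seen from above. Hard stops at 0 (tray at the robot's right) and 1.57 (tray faces the robot, give or take 0.25 rad); starts at 0. The bearing drags slightly (0.35 N m, about 2 N at the peg), has no spring, and stays where it is left.
- hub (a point): Point on the lazy susan's vertical axis, on the top of its disc (436 mm diameter, top 35 mm above the tiles).
- peg (a point): Centre of the top of the upright round steel peg by which the lazy susan is turned: 22 mm diameter, 60 mm tall above the disc (top 95 mm above the tiles), 163 mm from the axis; fixed to the disc.
- tray (a point): Middle of the white plastic tray fixed on the disc, at recess-floor level (39 mm above the tiles), z up. Tray 259 (x) by 187 mm (y; the -y side is at the disc's rim). Eight recesses: two columns centred at x = -65, +65 mm, four rows at y = -70.5, -23.5, +23.5, +70.5 mm; each 117 mm along x, 34 mm wide, 8 mm deep, 13 mm ribs between. One utensil lies lengthways in one recess, either way round.
- bombilla_a: Steel bombilla (straw) lying along its x, 105 mm: square sleeve 20 x 20 mm (grip here) within 22 mm of the origin, 9 mm tube towards -x, 19 mm bulb at +x. Origin: mid-length, 10 mm above what it lies on. Starts loose on the tiles beside the lazy susan, any yaw; four to six of the six loose utensils are there, this one may be absent.
- stick_a: Wooden stirring stick lying along its x, 105 mm: square shaft 20 x 20 mm (grip at the origin) up to x = 15 mm, then a blade 25 wide, 8 mm thick at +x. Origin: mid-length, 10 mm above what it lies on. Starts loose on the tiles beside the lazy susan, any yaw; four to six of the six loose utensils are there, this one may be absent.
- bombilla_b: Steel bombilla (straw) lying along its x, 105 mm: square sleeve 20 x 20 mm (grip here) within 22 mm of the origin, 9 mm tube towards -x, 19 mm bulb at +x. Origin: mid-length, 10 mm above what it lies on. Starts loose on the tiles beside the lazy susan, any yaw; four to six of the six loose utensils are there, this one may be absent.
- stick_b: Wooden stirring stick lying along its x, 105 mm: square shaft 20 x 20 mm (grip at the origin) up to x = 15 mm, then a blade 25 wide, 8 mm thick at +x. Origin: mid-length, 10 mm above what it lies on. Starts loose on the tiles beside the lazy susan, any yaw; four to six of the six loose utensils are there, this one may be absent.
- bombilla_c: Steel bombilla (straw) lying along its x, 105 mm: square sleeve 20 x 20 mm (grip here) within 22 mm of the origin, 9 mm tube towards -x, 19 mm bulb at +x. Origin: mid-length, 10 mm above what it lies on. Starts loose on the tiles beside the lazy susan, any yaw; four to six of the six loose utensils are there, this one may be absent.
- stick_c: Wooden stirring stick lying along its x, 105 mm: square shaft 20 x 20 mm (grip at the origin) up to x = 15 mm, then a blade 25 wide, 8 mm thick at +x. Origin: mid-length, 10 mm above what it lies on. Starts loose on the tiles beside the lazy susan, any yaw; four to six of the six loose utensils are there, this one may be absent.
- tray_bombilla: Steel bombilla (straw) lying along its x, 105 mm: square sleeve 20 x 20 mm (grip here) within 22 mm of the origin, 9 mm tube towards -x, 19 mm bulb at +x. Origin: mid-length, 10 mm above what it lies on. Already lies in the tray: shows which column (tray x above or below 0) is for its kind. Stays there.
- tray_stick: Wooden stirring stick lying along its x, 105 mm: square shaft 20 x 20 mm (grip at the origin) up to x = 15 mm, then a blade 25 wide, 8 mm thick at +x. Origin: mid-length, 10 mm above what it lies on. Already lies in the tray: shows which column (tray x above or below 0) is for its kind. Stays there.
- gourd: Dark gourd in a black plastic holder, 100 mm tall and 88 mm across, loose on the disc across from the tray; origin at the centre of its underside. A bystander: must stay standing.
- flask: Stainless flask, 165 mm tall and 70 mm across, loose on the disc across from the tray; origin at the centre of its underside. A bystander: must stay standing.
- jar: Small amber glass jar, 75 mm tall and 56 mm across, loose on the disc across from the tray; origin at the centre of its underside. A bystander: must stay standing.
Mind the look-alikes: they are no part of the job. What is shaped like the bombilla_b but orange or red is not meant.

How it is judged:
On the way, in this order (a step that is already met when the one before it is completed fails the run):
1. the lazy susan is turned clockwise against its stop, the tray facing the robot (value of joint susan above 1.53 rad), for 0.2 s.
2. with the lazy susan still there, every loose utensil present lies flat in the column of its kind (value of joint susan above 1.35 rad and z of bombilla_a in the frame of tray between 0.006 and 0.0135 m and x of bombilla_a in the frame of tray between -0.13 and 0.13 m and y of bombilla_a in the frame of tray between -0.093 and 0.093 m and angle between the x axis of each of bombilla_a, stick_a, bombilla_b, stick_b, bombilla_c, stick_c and the x axis of tray, either way round below 0.16 rad and angle between bombilla_a's own x axis and vertical between 1.52 and 1.62 rad and (x of each of tray_bombilla, bombilla_a in the frame of tray above 0.02 m or x of each of tray_bombilla, bombilla_a in the frame of tray below -0.02 m) and z of stick_a in the frame of tray between 0.006 and 0.0135 m and x of stick_a in the frame of tray between -0.13 and 0.13 m and y of stick_a in the frame of tray between -0.093 and 0.093 m and angle between stick_a's own x axis and vertical between 1.52 and 1.62 rad and (x of each of tray_stick, stick_a in the frame of tray above 0.02 m or x of each of tray_stick, stick_a in the frame of tray below -0.02 m) and z of bombilla_b in the frame of tray between 0.006 and 0.0135 m and x of bombilla_b in the frame of tray between -0.13 and 0.13 m and y of bombilla_b in the frame of tray between -0.093 and 0.093 m and angle between bombilla_b's own x axis and vertical between 1.52 and 1.62 rad and (x of each of tray_bombilla, bombilla_b in the frame of tray above 0.02 m or x of each of tray_bombilla, bombilla_b in the frame of tray below -0.02 m) and z of stick_b in the frame of tray between 0.006 and 0.0135 m and x of stick_b in the frame of tray between -0.13 and 0.13 m and y of stick_b in the frame of tray between -0.093 and 0.093 m and angle between stick_b's own x axis and vertical between 1.52 and 1.62 rad and (x of each of tray_stick, stick_b in the frame of tray above 0.02 m or x of each of tray_stick, stick_b in the frame of tray below -0.02 m) and z of bombilla_c in the frame of tray between 0.006 and 0.0135 m and x of bombilla_c in the frame of tray between -0.13 and 0.13 m and y of bombilla_c in the frame of tray between -0.093 and 0.093 m and angle between bombilla_c's own x axis and vertical between 1.52 and 1.62 rad and (x of each of tray_bombilla, bombilla_c in the frame of tray above 0.02 m or x of each of tray_bombilla, bombilla_c in the frame of tray below -0.02 m) and z of stick_c in the frame of tray between 0.006 and 0.0135 m and x of stick_c in the frame of tray between -0.13 and 0.13 m and y of stick_c in the frame of tray between -0.093 and 0.093 m and angle between stick_c's own x axis and vertical between 1.52 and 1.62 rad and (x of each of tray_stick, stick_c in the frame of tray above 0.02 m or x of each of tray_stick, stick_c in the frame of tray below -0.02 m)), for 0.2 s.
3. the lazy susan is turned back against its other stop (value of joint susan below 0.04 rad), for 0.2 s.
At the end, for the whole second after the job is handed in: Lazy susan against its lower stop (below 0.05 rad), still; each utensil present flat in a recess (within 3.5 mm of its floor, level to 0.05 rad, along tray x to 0.16 rad), at rest, each kind in the column where one of its kind lay at the start (value of joint susan below 0.05 rad and velocity of joint susan between -0.05 and 0.05 rad/s and z of bombilla_a in the frame of tray between 0.006 and 0.0135 m and x of bombilla_a in the frame of tray between -0.13 and 0.13 m and y of bombilla_a in the frame of tray between -0.093 and 0.093 m and angle between the x axis of each of bombilla_a, stick_a, bombilla_b, stick_b, bombilla_c, stick_c, tray_bombilla, tray_stick and the x axis of tray, either way round below 0.16 rad and angle between bombilla_a's own x axis and vertical between 1.52 and 1.62 rad and (x of each of tray_bombilla, bombilla_a in the frame of tray above 0.02 m or x of each of tray_bombilla, bombilla_a in the frame of tray below -0.02 m) and z of stick_a in the frame of tray between 0.006 and 0.0135 m and x of stick_a in the frame of tray between -0.13 and 0.13 m and y of stick_a in the frame of tray between -0.093 and 0.093 m and angle between stick_a's own x axis and vertical between 1.52 and 1.62 rad and (x of each of tray_stick, stick_a in the frame of tray above 0.02 m or x of each of tray_stick, stick_a in the frame of tray below -0.02 m) and z of bombilla_b in the frame of tray between 0.006 and 0.0135 m and x of bombilla_b in the frame of tray between -0.13 and 0.13 m and y of bombilla_b in the frame of tray between -0.093 and 0.093 m and angle between bombilla_b's own x axis and vertical between 1.52 and 1.62 rad and (x of each of tray_bombilla, bombilla_b in the frame of tray above 0.02 m or x of each of tray_bombilla, bombilla_b in the frame of tray below -0.02 m) and z of stick_b in the frame of tray between 0.006 and 0.0135 m and x of stick_b in the frame of tray between -0.13 and 0.13 m and y of stick_b in the frame of tray between -0.093 and 0.093 m and angle between stick_b's own x axis and vertical between 1.52 and 1.62 rad and (x of each of tray_stick, stick_b in the frame of tray above 0.02 m or x of each of tray_stick, stick_b in the frame of tray below -0.02 m) and z of bombilla_c in the frame of tray between 0.006 and 0.0135 m and x of bombilla_c in the frame of tray between -0.13 and 0.13 m and y of bombilla_c in the frame of tray between -0.093 and 0.093 m and angle between bombilla_c's own x axis and vertical between 1.52 and 1.62 rad and (x of each of tray_bombilla, bombilla_c in the frame of tray above 0.02 m or x of each of tray_bombilla, bombilla_c in the frame of tray below -0.02 m) and z of stick_c in the frame of tray between 0.006 and 0.0135 m and x of stick_c in the frame of tray between -0.13 and 0.13 m and y of stick_c in the frame of tray between -0.093 and 0.093 m and angle between stick_c's own x axis and vertical between 1.52 and 1.62 rad and (x of each of tray_stick, stick_c in the frame of tray above 0.02 m or x of each of tray_stick, stick_c in the frame of tray below -0.02 m) and z of tray_bombilla in the frame of tray between 0.006 and 0.0135 m and x of tray_bombilla in the frame of tray between -0.13 and 0.13 m and y of tray_bombilla in the frame of tray between -0.093 and 0.093 m and angle between tray_bombilla's own x axis and vertical between 1.52 and 1.62 rad and z of tray_stick in the frame of tray between 0.006 and 0.0135 m and x of tray_stick in the frame of tray between -0.13 and 0.13 m and y of tray_stick in the frame of tray between -0.093 and 0.093 m and angle between tray_stick's own x axis and vertical between 1.52 and 1.62 rad and not (x of each of tray_bombilla, tray_stick in the frame of tray above 0 m or x of each of tray_bombilla, tray_stick in the frame of tray below 0 m) and linear speed of each of bombilla_a, stick_a, bombilla_b, stick_b, bombilla_c, stick_c, tray_bombilla, tray_stick below 0.02 m/s); the robot touches nothing.
It fails at once if the gourd, flask or jar is tipped over (angle between any of gourd, flask, jar's own z axis and vertical above 0.6 rad).
It fails at once if a utensil that was already in the tray is taken out of it (height (world z) of any of tray_bombilla, tray_stick above 0.1 m).
Of bombilla_a, stick_a, bombilla_b, stick_b, bombilla_c, stick_c only 4 to 6 are there at a start; the rules pass over those that are not, and their reading is None.
At some moment in a run one of bombilla_a, stick_a, bombilla_b, stick_b, bombilla_c, stick_c may be knocked a few centimetres aside while the robot is not near it.
Once in a run the grip may slacken for a moment while it holds something.
It also fails if it takes over 210 s, if anything falls off the work surface, if the arm or the gripper's body presses on something with over 40 N, if the wrist force passes 120 N, or if a joint passes its speed limit or range.

## Working session

There is one attempt and no reset: what is moved stays moved. The work goes in short steps, each a Python script; the robot and the scene stay as the last script left them, time stands still between calls to the robot, and variables do not carry over. Pictures are saved under pics/ and viewed, at most 14 in all, crops included, and the job is handed in when it is done.

```bash
mkdir -p pics; ls; python3 - <<'E'
from cell import r, optics
import cv2, numpy as np
for n in ("top","side"):
    d=optics.get_image(n); cv2.imwrite(f"pics/{n}0.png",cv2.cvtColor(d["pixels"],cv2.COLOR_RGB2BGR))
    np.savez(f"{n}0.npz",**d)
    C=np.array(d["camera_from_world"]); print(n,d["fx"],d["fy"],d["cx"],d["cy"]);print(C.round(3), (-C[:3,:3].T@C[:3,3]).round(3))
print(r.finger_overhang,r.current_t(),r.current_ee_rot())
E
```

```text
pics
top 387.4909664604837 387.4909664604837 279.8255321456924 215.7972805426365
[[-0.03  -1.    -0.003  0.099]
 [-0.999  0.03  -0.037  0.549]
 [ 0.037  0.002 -0.999  1.395]
 [ 0.     0.     0.     1.   ]] [0.5   0.08  1.415]
side 512.964148820255 512.964148820255 281.85618748642065 205.78587513462384
[[-0.997 -0.082  0.004  0.566]
 [-0.064  0.749 -0.66   0.049]
 [ 0.051 -0.658 -0.751  1.599]
 [ 0.     0.     0.     1.   ]] [0.487 1.061 1.232]
0.022 0.1 [ 2.01523294e-01  9.79483584e-01 -5.00068387e-04 -1.46062169e-04]
```

View pics/top0.png

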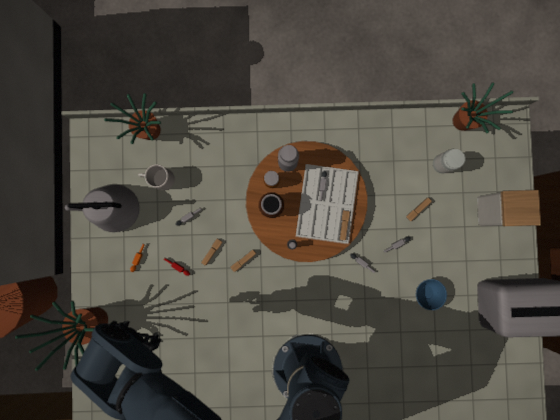

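View pics/side0.png

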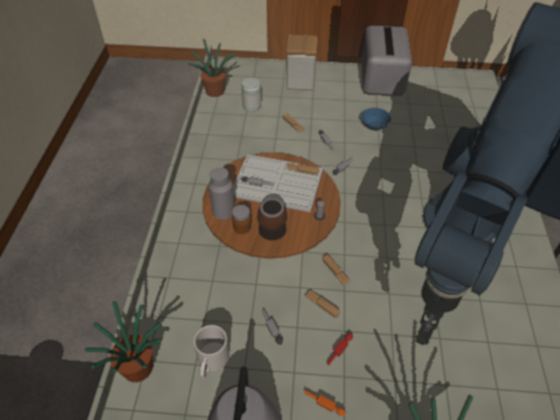

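Top view: steel bombillas at (188,215), (399,243) and (364,262). Wooden sticks at (212,251), (244,260) and (420,208). The peg is at (292,244) and the hub near (307,201). The tray's bombilla is at (323,183) and its stick at (346,224). Look-alikes to leave alone: orange (138,257), red (177,267). I choose the grey and wood-coloured pieces.

```bash
cat > h.py <<'E'
import numpy as np, cv2
def cam(d):
    C=np.array(d["camera_from_world"]); return C[:3,:3],C[:3,3]
def cloud(d):
    """world xyz of every pixel from depth"""
    R,t=cam(d); z=d["depth"]; v,u=np.indices(z.shape)
    P=np.stack([(u-d["cx"])/d["fx"]*z,(v-d["cy"])/d["fy"]*z,z],-1)
    W=(P-t)@R; W[z==0]=np.nan; return W
def ray(d,u,v,h):
    R,t=cam(d); u=np.asarray(u,float); v=np.asarray(v,float)
    D=np.stack([(u-d["cx"])/d["fx"],(v-d["cy"])/d["fy"],np.ones_like(u)],-1)@R; o=-R.T@t
    return o+D*((h-o[2])/D[...,2])[...,None]
def loose(d,base=0.0,lo=.006,hi=.03,zone=None):
    """utensil-like blobs lying on height base: kind, centre, yaw, size, pixel"""
    W=cloud(d); z=W[...,2]-base
    m=((z>lo)&(z<hi)).astype(np.uint8)
    if zone is not None: m&=zone(W).astype(np.uint8)
    n,L,st,_=cv2.connectedComponentsWithStats(m,connectivity=8); out=[]
    for i in range(1,n):
        if not 60<st[i,4]<400: continue
        v,u=np.nonzero(L==i); p=ray(d,u,v,base+.012)[:,:2]
        (cx,cy),(a,b),ang=cv2.minAreaRect((p*1000).astype(np.float32))
        if a<b: a,b,ang=b,a,ang+90
        if not (75<a<130 and b<45): continue
        c=np.median(d["pixels"][v,u].astype(float),0)
        hsv=cv2.cvtColor(np.uint8([[c]]),cv2.COLOR_RGB2HSV)[0,0]
        k="decoy" if hsv[1]>185 else "stick" if hsv[1]>70 else "bombilla"
        out.append(dict(k=k,c=np.array([cx,cy])/1000,yaw=np.radians(ang),s=(round(a),round(b)),px=(int(u.mean()),int(v.mean())),hsv=hsv.tolist()))
    return out
E
python3 - <<'E'
from h import *
d=dict(np.load("top0.npz")); W=cloud(d)
ts=W[150:290,100:460,2]; tile=ts[abs(ts)<.012]; print("tile z",np.median(tile),tile.std())
for o in loose(d): print(o)
z=W[...,2]; m=(z>.028)&(z<.042); n,L,st,c=cv2.connectedComponentsWithStats(m.astype(np.uint8)); i=L[130:280,240:380]; 
k=np.argmax(np.bincount(i[i>0])); v,u=np.nonzero(L==k); p=W[v,u]; (x,y),rad=cv2.minEnclosingCircle((p[:,:2]*1000).astype(np.float32)); print("hub",x,y,rad,np.median(p[:,2]))
v,u=np.nonzero((z>.08)&(z<.11)); p=W[v,u]; s=(abs(u-292)<12)&(abs(v-244)<12); print("peg",p[s].mean(0),s.sum())
im=cv2.cvtColor(d["pixels"],cv2.COLOR_RGB2BGR)[130:290,120:440]
cv2.imwrite("pics/crop1.png",cv2.resize(im,(800,400),interpolation=cv2.INTER_CUBIC))
E
```

```text
tile z 0.0006321324371912716 0.0031008071082541315
{'k': 'bombilla', 'c': array([ 0.5507323 , -0.63858557]), 'yaw': np.float64(0.03062978343640932), 's': (109, 14), 'px': (478, 210), 'hsv': [16, 29, 115]}
{'k': 'stick', 'c': array([ 0.56389679, -0.41975232]), 'yaw': np.float64(2.3205122594849725), 's': (103, 23), 'px': (418, 208), 'hsv': [15, 125, 122]}
{'k': 'bombilla', 'c': array([0.56017883, 0.41618106]), 'yaw': np.float64(2.131484480841538), 's': (107, 22), 'px': (186, 216), 'hsv': [11, 19, 105]}
{'k': 'bombilla', 'c': array([ 0.43569342, -0.33399539]), 'yaw': np.float64(2.0565992871761956), 's': (112, 24), 'px': (397, 243), 'hsv': [12, 25, 101]}
{'k': 'stick', 'c': array([0.42927417, 0.33298907]), 'yaw': np.float64(2.6348456955792434), 's': (106, 36), 'px': (211, 250), 'hsv': [15, 125, 124]}
{'k': 'decoy', 'c': array([0.41765204, 0.60348151]), 'yaw': np.float64(2.7833335711079736), 's': (107, 27), 'px': (136, 258), 'hsv': [14, 217, 135]}
{'k': 'decoy', 'c': array([ 0.35203009, -0.89462457]), 'yaw': np.float64(0.015922425341878984), 's': (115, 20), 'px': (552, 263), 'hsv': [11, 188, 42]}
{'k': 'stick', 'c': array([0.39758054, 0.22117014]), 'yaw': np.float64(2.214943288872714), 's': (105, 26), 'px': (242, 260), 'hsv': [15, 125, 124]}
{'k': 'bombilla', 'c': array([ 0.37170605, -0.21208887]), 'yaw': np.float64(0.8959096280977579), 's': (114, 20), 'px': (361, 261), 'hsv': [11, 19, 106]}
{'k': 'decoy', 'c': array([0.38182156, 0.46102142]), 'yaw': np.float64(1.005346107824057), 's': (106, 22), 'px': (177, 266), 'hsv': [1, 218, 117]}
hub 602.7561645507812 -12.403249740600586 217.93589782714844 0.03549323460516128
peg [0.45001726 0.04508797 0.09592945] 31
```

View pics/crop1.png

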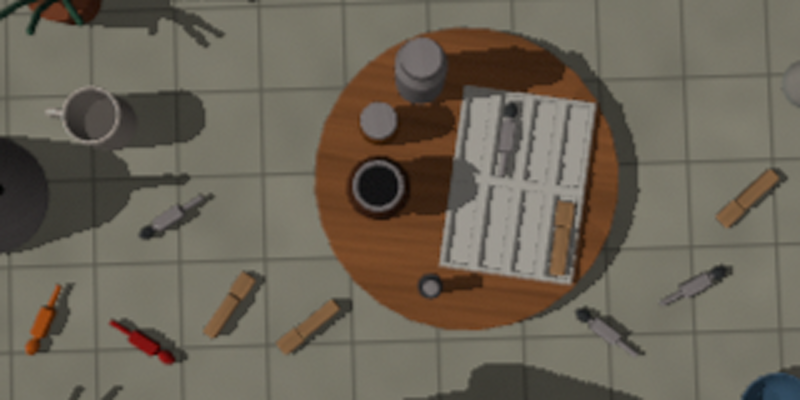

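```bash
cat >> h.py <<'E'
from scipy.spatial.transform import Rotation as Ro
from cell import r, optics
HUB=np.array([.6028,-.0124])
def down(phi):
    """tool down, closing line at world angle phi"""
    y=np.array([np.cos(phi),np.sin(phi),0]); z=np.array([0,0,-1.]); return Ro.from_matrix(np.stack([np.cross(y,z),y,z],1)).as_quat()
def unwrap(q,ref): 
    return q
def best(poss,phis):
    """offset (0 or pi) for which the whole list of poses has IK with most margin on joint 6"""
    sc=[]
    for off in (0,np.pi):
        qs=[r.inverse_kinematics([*p],down(f+off)) for p,f in zip(poss,phis)]
        sc.append(9 if any(q is None for q in qs) else max(abs(q[5]) for q in qs)+.3*np.ptp([q[5] for q in qs]))
    assert min(sc)<9,sc
    return (0,np.pi)[int(np.argmin(sc))]
def turn(th0,dth,z=.077,clear=.24):
    """grip the peg at angle th0 and swing it by about dth until the stop resists"""
    sg=np.sign(dth); pt=lambda th,h: np.array([*(HUB+.163*np.array([np.cos(th),np.sin(th)])),h])
    ths=th0+np.linspace(0,dth+sg*.12,36)
    off=best([pt(t,z) for t in ths],[t+np.pi/2 for t in ths]); Q=lambda t: down(t+np.pi/2+off)
    r.set_gripper(.7,20); r.move_to([*pt(th0,clear)],Q(th0)); r.move_linear([*pt(th0,z)],vel=.12); r.set_gripper(0,20)
    f0=np.array(r.current_contact_force())
    for t in ths[1:]:
        r.move_linear([*pt(t,z)],Q(t),vel=.06)
        f=np.array(r.current_contact_force())-f0; ft=f[:2]@np.array([-np.sin(t),np.cos(t)])*sg
        if abs(t-th0)>abs(dth)-.12: print(round(t-th0,3),round(ft,1))
        if -ft>14: break
    r.sleep(.4); f=np.array(r.current_contact_force())-f0; print("end",t-th0,f.round(1),"open",r.current_opening(),"t",r.current_t())
    r.set_gripper(.7); r.move_linear([*pt(t,clear)],vel=.2)
E
python3 - <<'E'
from h import *
turn(np.arctan2(.0575,-.1528),-np.pi/2)
d=optics.get_image("top"); np.savez("top1.npz",**d); cv2.imwrite("pics/top1.png",cv2.cvtColor(d["pixels"],cv2.COLOR_RGB2BGR)); print(r.current_tool_pos())
E
```

```text
-1.498 3.7
-1.546 4.4
-1.594 -16.7
end -1.5941793938351883 [-16.6   3.5  14.8] open 0.2536473138325318 t 14.0333
[0.66319222 0.13865968 0.23833028]
```

View pics/top1.png

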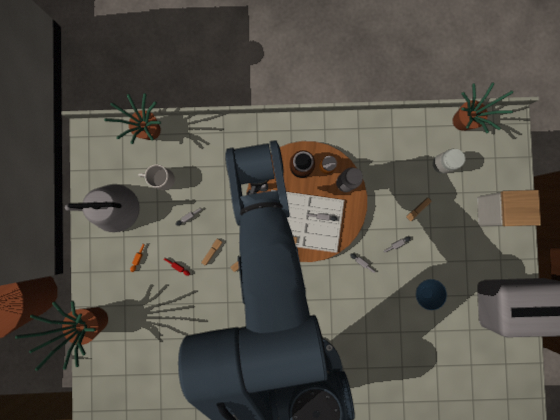

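The susan is against its stop, with the tray facing the robot. Next I measure the tray and its occupants with the arm tucked.

```bash
cat >> h.py <<'E'
START=[1.08,0.351,1.652,0,1.139,-0.085]
def axis_fit(p):
    """centre and yaw of an elongated point set"""
    m=p.mean(0); _,_,V=np.linalg.svd(p-m,full_matrices=False); a=(p-m)@V[0]; b=(p-m)@V[1]
    e=lambda s:(np.percentile(s,1)+np.percentile(s,99))/2
    return m+e(a)*V[0]+np.median(b)*V[1], np.arctan2(V[0,1],V[0,0]), np.ptp(a), np.ptp(b)
def tray_pose(d):
    W=cloud(d); hsv=cv2.cvtColor(d["pixels"],cv2.COLOR_RGB2HSV)
    D=np.hypot(W[...,0]-HUB[0],W[...,1]-HUB[1])
    m=((hsv[...,1]<60)&(W[...,2]>.036)&(W[...,2]<.056)&(D<.225)).astype(np.uint8)
    m=cv2.morphologyEx(m,cv2.MORPH_CLOSE,np.ones((7,7))); m=cv2.morphologyEx(m,cv2.MORPH_OPEN,np.ones((5,5)))
    n,L,st,_=cv2.connectedComponentsWithStats(m); k=1+np.argmax(st[1:,4]); v,u=np.nonzero(L==k)
    p=ray(d,u,v,.047)[:,:2]; (x,y),(a,b),g=cv2.minAreaRect((p*1000).astype(np.float32))
    if a<b: a,b,g=b,a,g+90
    c=np.array([x,y])/1000; X=np.array([np.cos(np.radians(g)),np.sin(np.radians(g))])
    if X@np.array([HUB[1]-c[1],-(HUB[0]-c[0])])<0: X=-X      # y axis points to hub
    return c,X,(a,b)
def in_tray(d,c,X):
    """blobs above the ribs, in tray coordinates: kind, x, y, yaw err, length, median height"""
    W=cloud(d); Y=np.array([-X[1],X[0]]); q=ray(d,*np.indices(W.shape[:2])[::-1],.055)[...,:2]-c
    x,y=q@X,q@Y; m=((W[...,2]>.051)&(W[...,2]<.085)&(abs(x)<.15)&(abs(y)<.11)).astype(np.uint8)
    n,L,st,_=cv2.connectedComponentsWithStats(m,connectivity=4); out=[]
    for i in range(1,n):
        if st[i,4]<40: continue
        s=L==i; o,yaw,l,w=axis_fit(np.stack([x[s],y[s]],1)); col=np.median(d["pixels"][s].astype(float),0)
        k="stick" if col[0]-col[2]>35 else "bombilla"
        out.append((k,*(o*1000).round(1),round((np.sin(yaw)/abs(1)),3),round(l*1000),round(w*1000),round(float(np.percentile(W[s][:,2],90))*1000,1)))
    return out
E
python3 - <<'E'
from h import *
r.set_joints(START); r.set_gripper(.7)
d=optics.get_image("top"); np.savez("top2.npz",**d)
c,X,s=tray_pose(d); print("tray",c,np.degrees(np.arctan2(X[1],X[0])),s, "to hub",np.hypot(*(c-HUB)), np.degrees(np.arctan2(*(c-HUB)[::-1])))
for o in in_tray(d,c,X): print(o)
for o in loose(d): print(o["k"],o["c"],o["s"],o["px"])
W=cloud(d)
v,u=np.nonzero((W[...,2]>.06)&(np.hypot(W[...,0]-HUB[0],W[...,1]-HUB[1])<.24)); m=np.zeros(W.shape[:2],np.uint8); m[v,u]=1
n,L,st,_=cv2.connectedComponentsWithStats(m)
for i in range(1,n):
    if st[i,4]>25: p=W[L==i]; t=p[p[:,2]>np.percentile(p[:,2],60)-.01]; print("tall",p[:,2].max().round(3),np.median(t[:,:2],0).round(3))
im=cv2.cvtColor(d["pixels"],cv2.COLOR_RGB2BGR)[130:290,160:440]; cv2.imwrite("pics/crop2.png",cv2.resize(im,(800,457),interpolation=cv2.INTER_CUBIC))
E
```

```text
tray [ 5.3156543e-01 -4.3788147e-04] -99.83184814453125 (263.8379821777344, 186.8448944091797) to hub 0.07223196167444729 170.46750181860403
('bombilla', np.float64(60.4), np.float64(24.0), np.float64(-0.008), 104, 20, 61.5)
('stick', np.float64(-68.9), np.float64(-70.4), np.float64(-0.002), 103, 25, 62.0)
bombilla [ 0.55081848 -0.64002679] (109, 16) (478, 210)
stick [ 0.56337445 -0.42001468] (108, 32) (418, 208)
bombilla [0.56103009 0.41671564] (107, 23) (186, 216)
bombilla [ 0.43801047 -0.33603229] (112, 22) (397, 243)
stick [0.43078537 0.33535632] (107, 26) (211, 250)
decoy [0.41734445 0.6022948 ] (107, 24) (136, 258)
decoy [ 0.35210748 -0.89492896] (115, 20) (552, 263)
stick [0.39605179 0.22038467] (104, 25) (242, 260)
bombilla [ 0.37436945 -0.208759  ] (109, 26) (360, 261)
decoy [0.38096039 0.46156668] (105, 27) (177, 266)
tall 0.147 [0.726 0.003]
tall 0.117 [ 0.722 -0.09 ]
tall 0.209 [ 0.664 -0.152]
tall 0.1 [0.659 0.14 ]
```

View pics/crop2.png

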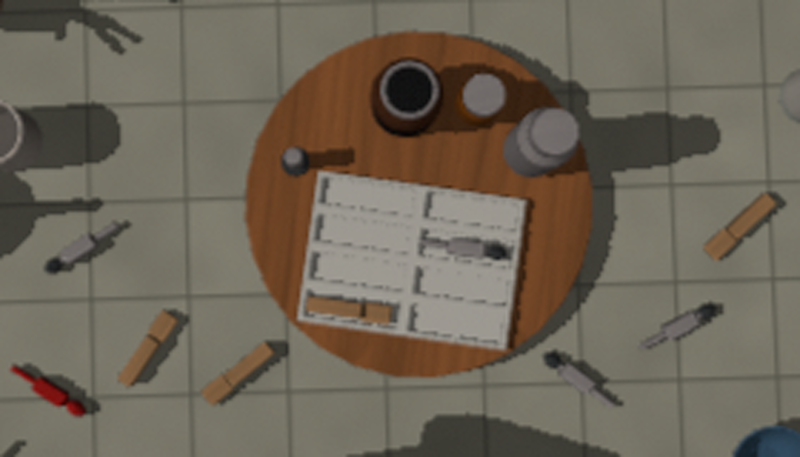

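The tray's columns are clear. In the crop the tray bombilla is at (468,246), in the right-hand (+x) column, second row from the hub. The tray stick is at (350,308), in the left (−x) column, rim row. I'll now pick and place the first bombilla and check it.

```bash
sed -i 's/^        (cx,cy),(a,b),ang=cv2.minAreaRect((p\*1000).astype(np.float32))$/        (cx,cy),(a,b),ang=cv2.minAreaRect((p*1000).astype(np.float32)); o,yw,_,_=axis_fit(p)/; s/c=np.array(\[cx,cy\])\/1000,yaw=np.radians(ang)/c=o,yaw=yw/' h.py
cat >> h.py <<'E'
TC=np.array([.5316,-.0004]); TX=np.array([np.cos(np.radians(-99.7)),np.sin(np.radians(-99.7))]); TY=np.array([-TX[1],TX[0]])
UP=.27
def look():
    r.set_joints(START); d=optics.get_image("top")
    zone=lambda W:(W[...,0]>.26)&(W[...,0]<.85)&(abs(W[...,1])<.56)&(np.hypot(W[...,0]-HUB[0],W[...,1]-HUB[1])>.225)
    L=[o for o in loose(d,zone=zone) if o["k"]!="decoy"]; T=in_tray(d,TC,TX)
    for o in L: print("loose",o["k"],o["c"].round(4),round(o["yaw"],2),o["s"],o["px"])
    for o in T: print("tray",*o)
    print("t",round(r.current_t(),1)); return d,L,T
def pick(o,tip=.0095):
    p=o["c"]; f=o["yaw"]+np.pi/2; z=tip+r.finger_overhang
    off=best([[*p,z],[*p,UP]],[f,f]); r.set_gripper(.7,60)
    r.move_to([*p,UP],down(f+off)); r.move_linear([*p,z+.03],vel=.25); r.move_linear([*p,z],vel=.06)
    r.set_gripper(0,60); r.move_linear([*p,UP],vel=.2); g=r.current_opening(); print("grip",round(g*85,1)); return g*85>15
def place(x,y,tip=.0503):
    p=TC+x*TX+y*TY; f=np.arctan2(TY[1],TY[0]); z=tip+r.finger_overhang
    off=best([[*p,z],[*p,UP]],[f,f]); r.move_to([*p,UP],down(f+off)); r.set_gripper(0,60)
    g=r.current_opening()*85
    if g<15: print("lost before place",g); return False
    r.move_linear([*p,z+.03],vel=.25); f0=np.array(r.current_contact_force()); r.move_linear([*p,z],vel=.04)
    print("place dF",(np.array(r.current_contact_force())-f0).round(1),"grip",round(r.current_opening()*85,1))
    r.set_gripper(.38,60); r.move_linear([*p,z+.04],vel=.08); r.move_linear([*p,UP],vel=.25); return True
def job(kind,near,x,y):
    d,L,T=look(); o=min((o for o in L if o["k"]==kind),key=lambda o:np.hypot(*(o["c"]-near)))
    if pick(o): place(x,y)
E
python3 - <<'E'
from h import *
job("bombilla",[.374,-.209],.065,-.0705)
d,L,T=look()
for n in ("top","side"):
    d=optics.get_image(n); s=(slice(180,270),slice(280,400)) if n=="top" else (slice(130,250),slice(200,360))
    cv2.imwrite(f"pics/p1{n}.png",cv2.resize(cv2.cvtColor(d["pixels"],cv2.COLOR_RGB2BGR)[s],(800,600)))
E
```

```text
loose stick [ 0.5634 -0.4205] 2.3 (109, 27) (418, 208)
loose bombilla [0.5601 0.4171] 2.12 (109, 25) (186, 216)
loose bombilla [ 0.4373 -0.3345] 2.04 (108, 24) (397, 243)
loose stick [0.4301 0.3352] 2.51 (110, 31) (211, 251)
loose stick [0.3962 0.2212] 2.22 (107, 29) (242, 260)
loose bombilla [ 0.3744 -0.2088] -2.25 (109, 23) (360, 261)
loose stick [ 0.2792 -0.4455] -1.59 (89, 42) (429, 287)
tray bombilla 76.6 23.6 -0.007 71 20 62.7
tray stick -68.2 -70.5 -0.019 104 24 62.3
t 18.1
grip 18.1
place dF [-0.1 -0.5 -1.1] grip 18.1
loose stick [ 0.5633 -0.4203] 2.3 (104, 32) (418, 208)
loose bombilla [0.5599 0.4178] 2.11 (109, 22) (186, 216)
loose bombilla [ 0.4373 -0.3349] 2.04 (108, 26) (397, 243)
loose stick [0.4303 0.3349] 2.51 (106, 28) (211, 251)
loose stick [0.3966 0.2208] 2.22 (105, 30) (242, 260)
loose stick [ 0.2793 -0.4461] -1.62 (90, 42) (429, 287)
tray bombilla 60.8 23.7 -0.022 104 20 62.4
tray stick -68.3 -70.0 0.009 103 22 62.2
tray bombilla 62.8 -70.7 -0.017 106 20 62.0
t 31.0
```

View pics/p1side.png

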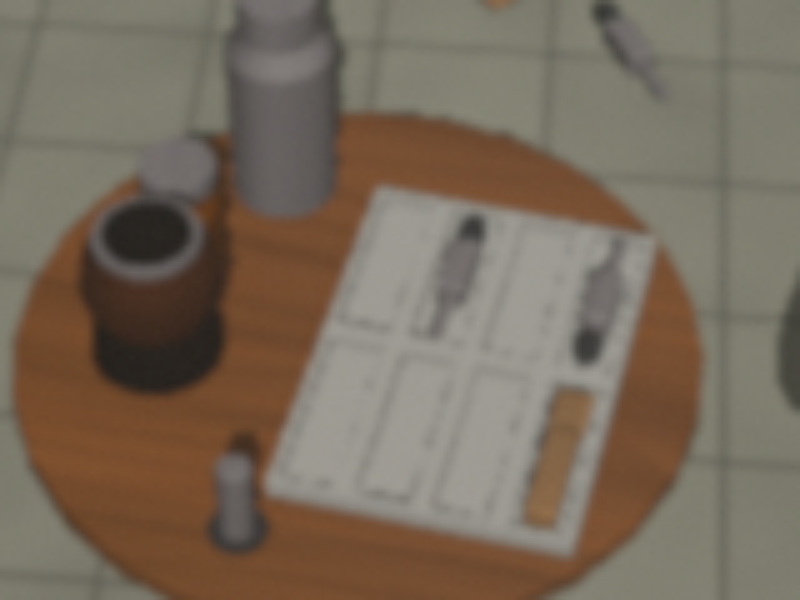

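The bombilla lies flat in the rim recess of the right column, at about (600,300) in the side crop. Carrying on with the right-hand pieces.

```bash
python3 - <<'E'
from h import *
job("bombilla",[.437,-.335],.065,-.0235)
job("stick",[.563,-.42],-.065,-.0235)
look()
E
```

```text
loose stick [ 0.5632 -0.4203] 2.29 (103, 28) (418, 208)
loose bombilla [0.5607 0.4165] 2.11 (107, 23) (186, 216)
loose bombilla [ 0.4374 -0.3343] 2.05 (107, 31) (397, 243)
loose stick [0.4304 0.335 ] 2.52 (105, 28) (211, 250)
loose stick [0.3961 0.2213] 2.22 (107, 29) (242, 260)
loose stick [ 0.2787 -0.4462] -1.63 (93, 41) (429, 287)
tray bombilla 77.2 23.5 -0.011 71 20 63.1
tray stick -68.7 -70.4 -0.012 104 23 62.6
tray bombilla 47.4 -70.6 -0.036 72 20 62.8
t 31.4
grip 18.0
place dF [-0.1 -0.  -1. ] grip 18.2
loose stick [ 0.5632 -0.4202] 2.29 (108, 30) (417, 208)
loose bombilla [0.5607 0.4165] 2.11 (107, 23) (186, 216)
loose stick [0.4305 0.335 ] 2.51 (106, 27) (211, 251)
loose stick [0.3831 0.183 ] 2.4 (103, 28) (252, 263)
loose stick [ 0.28   -0.4463] -1.63 (90, 41) (429, 286)
tray bombilla 60.8 23.6 -0.011 104 20 61.4
tray bombilla 52.9 -24.1 -0.009 79 20 62.8
tray stick -69.1 -70.3 0.006 104 23 62.5
tray bombilla 62.9 -71.0 -0.019 106 20 62.5
t 45.3
grip 17.9
place dF [-1.3 -1.  -2.4] grip 18.1
loose bombilla [0.5604 0.4169] 2.11 (107, 33) (186, 216)
loose stick [0.4301 0.3352] 2.51 (107, 26) (211, 251)
loose stick [0.3832 0.1828] 2.4 (105, 27) (252, 263)
loose stick [ 0.2796 -0.446 ] -1.61 (90, 41) (429, 286)
tray bombilla 60.2 23.6 -0.016 107 20 61.7
tray stick -66.1 -24.3 -0.005 105 24 62.4
tray bombilla 66.9 -24.3 -0.004 106 20 62.1
tray stick -68.4 -70.3 -0.004 104 25 62.1
tray bombilla 57.1 -70.8 -0.023 91 20 62.8
t 60.0
```

The knock has happened: one stick moved from (242,260) to (252,263), and I pick from fresh detections anyway. Now the left-hand pieces.

```bash
python3 - <<'E'
from h import *
job("stick",[.383,.183],-.065,.0235)
job("stick",[.430,.335],-.065,.0705)
job("bombilla",[.56,.417],.065,.0705)
look()
for n in ("top","side"):
    d=optics.get_image(n); s=(slice(150,270),slice(230,390)) if n=="top" else (slice(130,250),slice(200,360))
    cv2.imwrite(f"pics/p2{n}.png",cv2.resize(cv2.cvtColor(d["pixels"],cv2.COLOR_RGB2BGR)[s],(800,600)))
E
```

```text
loose bombilla [0.5601 0.4173] 2.12 (111, 21) (186, 217)
loose stick [0.4305 0.335 ] 2.51 (106, 29) (211, 251)
loose stick [0.3832 0.1824] 2.39 (105, 26) (252, 263)
loose stick [ 0.2792 -0.4461] -1.62 (90, 41) (429, 287)
tray bombilla 71.2 23.5 -0.016 82 20 61.7
tray stick -65.2 -24.0 -0.017 105 24 62.5
tray bombilla 79.3 -24.1 -0.005 78 20 63.0
tray stick -69.3 -70.6 -0.014 106 25 62.5
tray bombilla 47.1 -70.7 -0.021 71 20 62.0
t 60.3
grip 18.1
place dF [ 0.2  0.6 -1.1] grip 18.3
loose bombilla [0.5607 0.4166] 2.11 (107, 29) (186, 216)
loose stick [0.4308 0.3348] 2.52 (108, 24) (211, 250)
loose stick [ 0.2796 -0.4459] -1.6 (93, 41) (429, 286)
tray stick -65.6 22.9 -0.011 105 23 62.7
tray bombilla 61.0 23.7 -0.007 104 20 62.2
tray stick -65.7 -24.1 -0.007 105 24 61.6
tray bombilla 83.5 -24.5 -0.012 71 20 62.5
tray stick -69.4 -69.7 0.016 103 24 62.5
tray bombilla 63.4 -70.9 -0.023 106 20 61.3
t 72.1
grip 18.0
place dF [ 0.6 -0.8 -0.9] grip 18.2
loose bombilla [0.5612 0.4158] 2.12 (108, 24) (186, 216)
loose stick [ 0.2799 -0.4445] -1.61 (90, 41) (429, 286)
tray stick -66.0 69.9 0.008 104 24 61.7
tray stick -65.6 23.2 -0.021 105 24 61.8
tray bombilla 73.0 23.8 -0.026 79 20 61.6
tray stick -65.9 -24.2 -0.011 105 24 62.0
tray bombilla 67.4 -24.5 -0.012 107 20 62.7
tray stick -68.1 -70.9 -0.011 104 25 62.0
tray bombilla 63.0 -71.0 -0.022 103 20 62.5
t 84.1
grip 18.0
place dF [-0.7  0.6 -0.3] grip 17.9
loose stick [ 0.2793 -0.4459] -1.61 (93, 41) (429, 287)
tray stick -69.4 69.4 0.003 100 22 61.9
tray bombilla 78.3 69.9 -0.013 78 20 61.9
tray stick -64.8 23.0 -0.011 103 25 62.1
tray bombilla 47.3 23.7 -0.002 81 20 63.0
tray stick -65.7 -24.1 -0.011 104 24 62.2
tray bombilla 67.4 -24.1 -0.017 104 20 61.4
tray stick -68.8 -70.2 -0.012 103 25 61.2
tray bombilla 63.6 -71.1 -0.027 106 20 62.6
t 97.2
```

View pics/p2side.png

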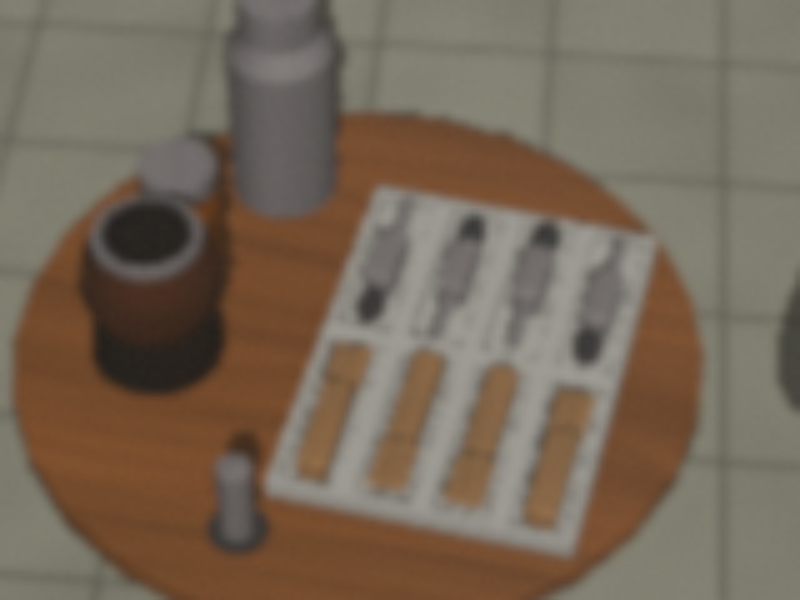

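View pics/p2top.png

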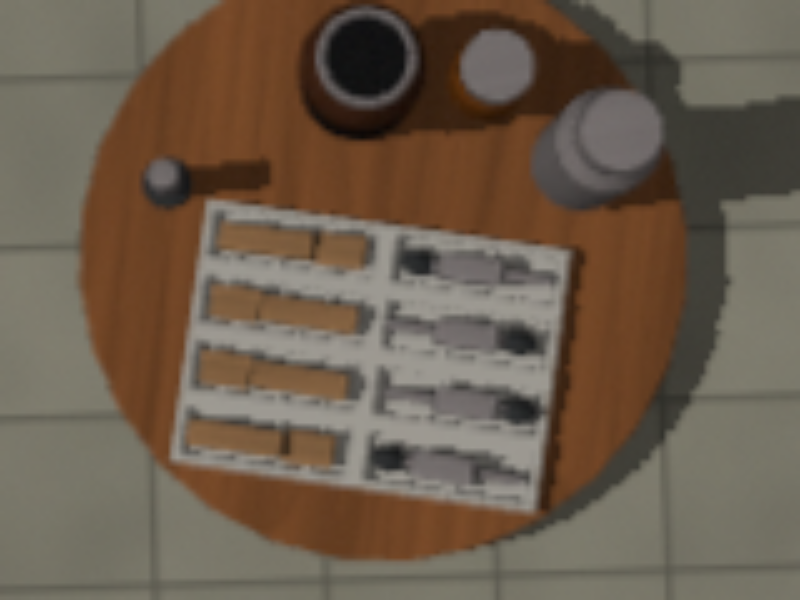

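All eight utensils are flat in the right columns: sticks on the left, bombillas on the right. Nothing is loose apart from the false hit on the blue bowl at (429,287). Turning the susan back.

```bash
python3 - <<'E'
from h import *
turn(np.radians(69.6),np.pi/2,z=.083)
r.set_joints(START)
d=optics.get_image("top"); np.savez("top3.npz",**d); c,X,s=tray_pose(d); a=np.degrees(np.arctan2(X[1],X[0])); print("tray",c,a)
for o in in_tray(d,c,X): print(*o)
W=cloud(d); z=W[...,2]; v,u=np.nonzero((z>.08)&(z<.11)); p=W[v,u]; s=(abs(u-292)<12)&(abs(v-244)<12); print("peg",p[s].mean(0),"first [.4500 .0451]",s.sum())
cv2.imwrite("pics/p3.png",cv2.resize(cv2.cvtColor(d["pixels"],cv2.COLOR_RGB2BGR)[130:270,220:400],(771,600)))
print(r.current_t())
E
```

```text
1.498 1.8
1.546 2.5
1.594 -28.8
end 1.594179393835188 [ 6.2 27.   0.1] open 0.24937784658790374 t 111.3417
tray [ 0.59001843 -0.0847178 ] -9.478889465332031
bombilla 66.6 71.3 -0.011 107 20 62.4
bombilla 67.3 25.0 0.007 96 20 61.8
bombilla 68.6 -22.4 0.004 104 20 61.4
bombilla 53.7 -69.0 0.039 83 20 62.2
stick -65.1 72.0 -0.038 103 23 62.6
stick -63.6 24.3 0.01 102 24 62.2
stick -65.2 -22.8 0.009 103 23 62.7
stick -67.9 -69.2 0.017 102 23 62.1
peg [0.45002457 0.04509457 0.09610428] first [.4500 .0451] 31
114.6583
```

View pics/p3.png

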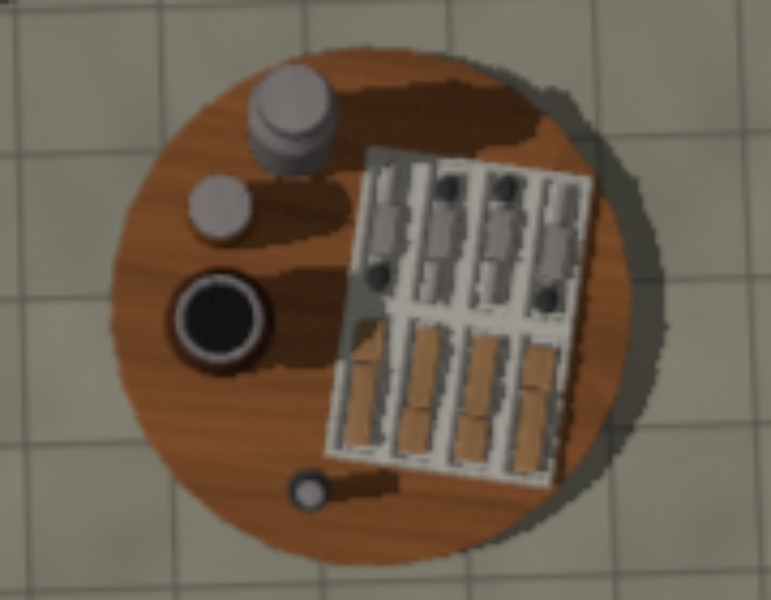

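The picture shows the susan back at its start stop, with the peg where it began at (308,490) in the crop. All eight utensils are seated and the gourd, jar and flask are standing, so I'm handing in.

```bash
python3 - <<'E'
from h import *
r.sleep(.5); print(r.hand_in())
E
```

```text
the job is handed in; nothing more can be done
None
```

The job is handed in, with no verdict returned: all six loose utensils lie flat in the column of their kind beside the original two, the lazy susan is back against its starting stop, and the gourd, flask and jar are still standing.

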